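# Third hand at the rivet press: hold a toothplate against the back fence

### The job

Pick up the steel crampon toothplate, lay it teeth up on the work table of the green hand press with its rivet hole end under the ram, and slide it gently along the table until that end is flush against the steel fence with the rivet hole centred over the anvil. Then be my third hand: keep it pressed against the fence with a steady push of 6 to 20 newtons (aim for about 12) for a few seconds and finish while you are still holding it there, without letting go. I will pull the lever myself, so leave the press lever and the other things on the bench alone.

Things in the scene. Friction and masses are not known exactly. Their poses are not given: they have to be found in the camera images.
- toothplate: Part to hold: bright steel channel 170 mm long (x), 50 mm wide (y), 0.3 kg, lying teeth up: 3 mm web below, and along both sides upright 3 mm flanges 18 mm high with teeth to 27 mm above the underside. Flat parallel flange outsides, 50 mm apart. Flanges run from x = -60 to +85 mm; the tail is a bare tongue. Origin: underside, mid length and width; z up; +x to the rivet hole end.
- rivet_hole (a point): Centre of the 8 mm rivet hole in the toothplate's web, on its underside, on the middle line, 22 mm from the front end (63 mm from the origin along the plate's +x).
- flange_grip (a point): Point midway between the toothplate's flanges, 35 mm behind its origin (towards the tail), 12 mm above its underside: a good place to grip across the flanges from above, clear of the press head when the plate is home.
- press: Green cast iron hand press bolted to the bench. Origin: bench top (z = 0) straight under the ram axis; +x points away from the robot (turned by its yaw), z up. Steel work table: flat, x = -115 to +40 mm, y = -50 to +50 mm, top 50 mm above the bench, waxed and slippery (friction about 0.15). Column at y = +80 to +132 mm. The -x side is open: the plate is fed in from there, along +x.
- head (a point): Underside of the press head over the anvil, 170 mm above the bench. The head spans x = -22 to +22 mm and y = -33 to +132 mm in the press frame, up to 265 mm above the bench. Keep the gripper on its -x side.
- ram_nose (a point): Tip of the raised ram, a 10 mm round brass nose 95 mm above the bench (45 mm over the work table, on the ram axis), so the toothplate passes below it; above it an 18 mm round holder, then a 22 mm square ram.
- anvil (a point): Centre of the round anvil die, let in flush with the work table straight under the ram (in the press frame 0, 0, 50 mm). The rivet hole must end up over this point.
- fence: Rigid steel fence bar fixed on the far edge of the work table: 80 mm long (y), 12 mm thick (x), 16 mm high. Origin: foot of the middle of the face that looks to the robot, 22 mm beyond the anvil in the press's +x; axes as the press. The plate's rivet hole end butts squarely on this face; then its hole is over the anvil. It does not give.
- press_lever (a joint): Lever of the hand press, on the far side of its head; 0 = up at rest (sprung), grows to 1.9 rad as it is pulled down. Leave it at 0. The lever rises from a hub 215 mm above the bench to a black ball 390 mm above the bench, beside the head at the press's x = +38 to +70 mm.
- frame_section: Bystander: bent aluminium snowshoe frame tube, 19 mm thick, 300 mm long. Origin: middle, underside.
- buckle_a: Bystander: orange plastic binding buckle 48 x 34 x 16 mm. Origin: underside centre.
- buckle_b: Bystander: orange plastic binding buckle 48 x 34 x 16 mm. Origin: underside centre.
- rivet_punch: Bystander: brass rivet punch 115 mm long, 13 mm thick, lying down. Origin: underside, near its middle.
- hammer: Bystander: hammer with a wooden handle, lying on the bench to the robot's left. Origin: underside, on its handle's line, near the middle.
- rivet_jar: Bystander: glass jar with a steel cap, 60 mm across, 75 mm high. Origin: underside centre.
- enamel_mug: Bystander: blue mug, 82 mm across, 80 mm high. Origin: underside centre.
Mind the look-alikes: they are no part of the job. What is shaped like the toothplate but purple is not meant.

How it is judged:
By the outcome, as a careful person would: the job done as asked, in the order asked, and still so for the second after the job is handed in, while the arm keeps its last pose, push and grip.
It also fails if it takes over 48 s, if anything falls off the work surface, if the arm or the gripper's body presses on something with over 40 N, if the wrist force passes 120 N, or if a joint passes its speed limit or range.

### The arm

A 6-joint arm with a two-finger parallel gripper is mounted at the origin on the work surface. World frame = base frame: x ahead of the robot, y to its left, z up, the work surface at z = 0. Lengths are in m, angles in degrees, forces in N, time in s.
With the tool pointing down it reaches from about 0.375 to 0.9 m from the base axis. Payload 3.1 kg.
Tool frame: the origin (TCP) lies on the centre line of the jaws, within the pads' length; the fingertips stand 17 mm ahead of it and the grasp point (between the pads) lies 2 mm behind it; z points along the fingers, y is the line along which they close (so a half turn about z gives the same grasp; the last joint's range is limited). The gripper opens to 87 mm and grips with 3 to 60 N. Pads are 19 mm wide; open, the fingers measure 117 mm over their backs; the gripper's body (75 mm by 190 mm) begins 51 mm behind the grasp point.
Start: joints at [-87.176, 30.224, 82.088, -0, 67.689, -10.227], TCP at [0.141, -0.609, 0.24] pointing down, gripper open.
Joint ranges: [-176.69, 176.69], [-43.24, 126.21], [12.49, 139.97], [-82, 262], [0, 151.66], [-163.58, 163.58]. Speed limits (degrees/s): [159.86, 159.86, 180, 180, 180, 180].

### API

Orientations are given as a 3x3 rotation matrix whose columns are the frame's x, y, z axes.
In Python, from rig import bot, imaging, finder gives the robot as it stands. The module is installed in compiled form; this text tells all that it offers.
- The arm moves only by the tool play_rows, never from a script. Its argument "motion" is a list that holds one entry, the list of rows, each a list of 6 numbers: the shift along the tool's x, y, z in parts of the range, where 1.0 means 0.5 m, then the turn, a rotation vector about the tool's x, y, z in parts of the range, where 1.0 means 360 degrees. In form: [[[dx, dy, dz, wx, wy, wz], ...]]. A call has 1 to 8 rows; each row is the pose to reach, as a shift and turn from the pose commanded when the call began, along the tool's axes at that moment; what a row does not reach only later rows make up. A row lasts 1/12 s, in which the tool goes at most 41.7 mm and 7.16 degrees, less where a joint would pass 70% of its speed; a pose out of reach is approached as far as the arm can. Shift and turn numbers lie between -1 and 1, and a call with a number outside is refused. A call with a gripper value outside its range is refused whole. "fingers" is the finger opening in m, from 0 to 0.087, set as the call begins (left out, the last holds). The fingers move at their own pace and stop on an object; the grip force is fixed at half the most. Time passes only in rows, so rows that repeat a pose let the fingers close. It gives the time, the measured TCP pose, the force, the opening and the grip force at its end, in the units of the state.
- bot.read_state(): the state, without advancing time (a new reading comes with each control period).
- imaging.capture(name): name is "scene" or "top"; returns a dict with "frame" (480x640x3 uint8, red, green, blue), "camera_matrix" (3x3 intrinsics, pixels), "R" (3x3) and "t" (3): a world point X has camera coordinates R X + t. Camera axes: x right, y down, z forward; pixel columns grow to the right and rows downward; lengths in m; the calibration is good to about 2 mm. A picture is of the moment at which its call begins. There is no depth.
- bot.hand_in(): hands the job in; it is judged then, once.
Trained networks look in the newest picture that a camera, given by its name, has taken for a name from the list of things; names that differ only in an ending like _2 or _b are one class to them, and where a whole thing is asked for, a point or a joint stands for the part that bears it (a point fixed in the world has none). Each returns a list of dicts, best first, with "confidence" (0 to 1); they miss things now and then, are a little off and sometimes report something else, mostly with a low value. They report only what shows in the picture. A call takes as long as a camera call. They do not tell look-alikes from the thing itself.
- finder.recognise(camera, name): "at" ([x, y, z] in m, in world coordinates, good to about 4 mm: the middle of the surface that is visible of it).
- finder.outline_of(camera, name): "pixels" (480x640 bool, what is visible of it).
The state is a dict: "time_s": time; "joint_positions": joint angles; "qvel": joint speeds; "tau": joint torques, N m; "position": TCP position; "tcp_rot": TCP orientation; "force": force on the tool from outside, world axes, zero at the start; "moment": the same for the moment, N m; "opening": opening from 0.0 (shut) to 1.0 (fully open); "grasp_force": force on a finger pad.
Only numpy, scipy, OpenCV 4.12 (cv2) and the standard library are available. Lean on these libraries where they do the work, as an engineer would, in place of code of your own. Each camera call takes 0.05 s, during which the arm holds its last target. There are 200 camera calls.

## Working session

There is one attempt and no reset: what is moved stays moved. The work goes in short steps, Python scripts to look and compute and a tool call to move; the robot and the scene stay as the last step left them, time stands still between calls to the robot, and variables do not carry over. Pictures are saved under pics/ and viewed, at most 10 in all, crops included, and the job is handed in when it is done.

Besides the shell and the picture viewer there is one more tool, called after ">>>" by a JSON object that holds its "method" and its "body", one argument or row to a line. play_rows: Moves the arm, as the interface text tells. Its arguments: {"type":"object","properties":{"motion":{"type":"array"},"fingers":{"type":"number"}},"required":["motion"]}

```bash
mkdir -p pics
python3 - <<'E'
from rig import bot, imaging, finder
import cv2,numpy as np,pickle
s=bot.read_state(); print(s['time_s'],s['position'],np.round(s['tcp_rot'],3).tolist(),s['force'],s['opening'])
for c in('scene','top'):
    d=imaging.capture(c); cv2.imwrite(f'pics/{c}0.png',d['frame'][:,:,::-1]); pickle.dump(d,open(f'{c}0.pkl','wb'))
    print(c,np.round(d['camera_matrix'],1).tolist(),np.round(d['R'],3).tolist(),np.round(d['t'],3).tolist())
    for n in('toothplate','press','fence','anvil','rivet_hole','ram_nose','flange_grip','head'):
        print(n,[(np.round(r['at'],3).tolist(),round(r['confidence'],2)) for r in finder.recognise(c,n)][:4])
E
```

```text
0.0 [ 0.14113766 -0.60813796  0.23856977] [[0.974, 0.226, -0.0], [0.226, -0.974, 0.002], [0.0, -0.002, -1.0]] [ 0.67081979 -0.36309203 -0.40446955] 0.9974348113597036
scene [[437.9, 0.0, 318.3], [0.0, 437.9, 242.5], [0.0, 0.0, 1.0]] [[0.42, 0.907, -0.009], [0.58, -0.276, -0.766], [-0.698, 0.317, -0.643]] [-0.219, -0.191, 1.495]
toothplate [([0.534, -0.146, 0.003], 0.77), ([0.334, -0.34, 0.009], 0.65), ([0.307, -0.138, 0.005], 0.58)]
press [([0.625, 0.097, 0.142], 0.83)]
fence [([0.633, 0.082, 0.068], 0.62)]
anvil [([0.629, 0.095, 0.146], 0.97), ([0.664, -0.406, 0.065], 0.37)]
rivet_hole [([0.334, -0.336, 0.009], 0.75), ([0.302, -0.143, 0.005], 0.7), ([0.528, -0.142, -0.002], 0.66)]
ram_nose [([0.615, 0.082, 0.305], 0.69)]
flange_grip [([0.309, -0.137, 0.004], 0.79), ([0.535, -0.146, 0.005], 0.78)]
head [([0.626, 0.1, 0.146], 0.89)]
top [[547.4, 0.0, 324.1], [0.0, 547.4, 237.4], [0.0, 0.0, 1.0]] [[-0.062, -0.998, -0.004], [-0.976, 0.061, -0.208], [0.208, -0.009, -0.978]] [0.012, 0.553, 1.301]
toothplate [([0.343, -0.346, 0.008], 0.96), ([0.525, -0.157, 0.007], 0.84), ([0.31, -0.126, 0.005], 0.66)]
press [([0.583, 0.105, 0.154], 0.96)]
fence []
anvil [([0.583, 0.102, 0.16], 0.56), ([0.674, -0.221, 0.008], 0.48)]
rivet_hole [([0.521, -0.157, 0.0], 0.66), ([0.346, -0.346, 0.005], 0.59), ([0.311, -0.127, 0.003], 0.55)]
ram_nose [([0.6, 0.083, 0.325], 0.78)]
flange_grip [([0.344, -0.344, 0.003], 0.83), ([0.522, -0.155, 0.003], 0.77), ([0.31, -0.129, 0.004], 0.57)]
head [([0.68, -0.122, 0.014], 0.73), ([0.586, 0.102, 0.159], 0.68)]
```

View pics/scene0.png

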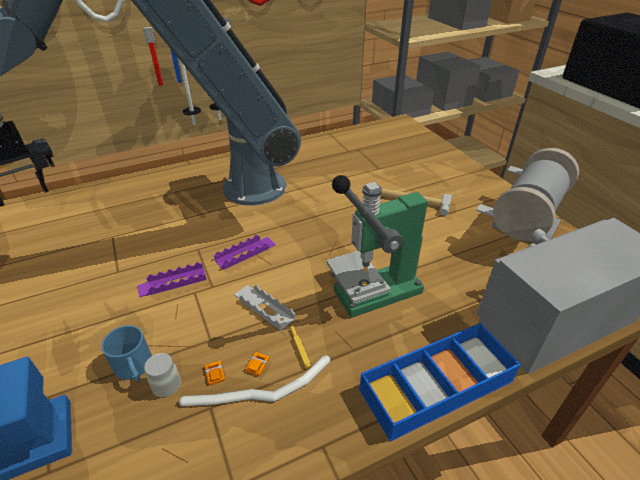

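View pics/top0.png

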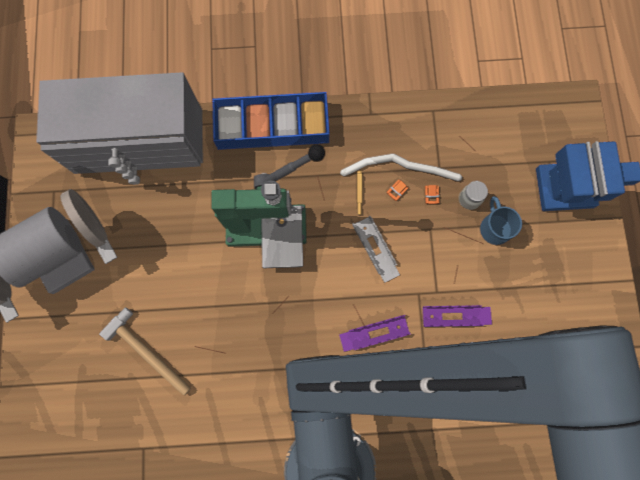

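Three candidates share the shape. In the scene view they are steel at (267,306), purple at (172,279) and purple at (244,250). In the top view the same three are at (377,248), (457,317) and (375,333). Only the bright steel one fits the description. I'll confirm it in one enlarged crop, together with the press.

Run:
```python
import cv2,numpy as np
a=cv2.imread('pics/scene0.png');b=cv2.imread('pics/top0.png')
f=lambda i,x,y,w,h:cv2.resize(i[y:y+h,x:x+w],(400,300),interpolation=cv2.INTER_CUBIC)
o=np.vstack([np.hstack([f(b,340,208,80,60+20)if 0 else f(b,330,205,100,75),f(a,220,270,100,75)]),np.hstack([f(b,230,195,100,75),f(a,315,245,100,75)])])
cv2.imwrite('pics/crop1.png',o)
```

```text
(no output)
```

View pics/crop1.png

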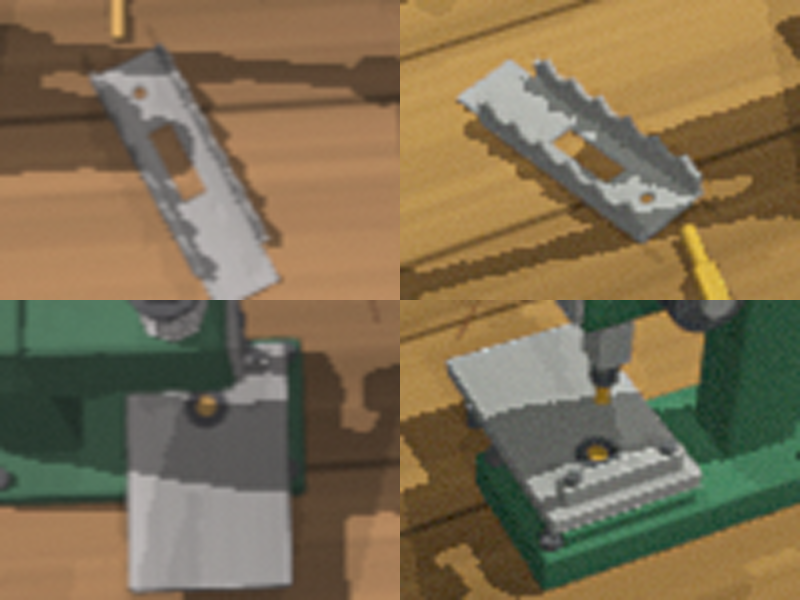

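The crop confirms the steel plate. It lies teeth up, with the rivet hole end pointing away from the robot: top px (365,228), scene px (282,319). On the press, the anvil, table corners and fence are all visible. Next I'll triangulate and fit poses.

```bash
cat > h.py <<'E'
import numpy as np,pickle,cv2
from scipy.optimize import least_squares
D={c:pickle.load(open(f'{c}0.pkl','rb')) for c in('scene','top')}
def proj(c,X):
    d=D[c]; p=(np.atleast_2d(X)@d['R'].T+d['t'])@d['camera_matrix'].T; return p[:,:2]/p[:,2:]
def tri(a,b):
    f=lambda X:np.r_[proj('top',X)[0]-a,proj('scene',X)[0]-b]
    r=least_squares(f,[.5,0,.03]); return r.x,np.round(r.fun,2)
def pl(p,L):
    c,s=np.cos(p[2]),np.sin(p[2]); L=np.atleast_2d(np.array(L,float))
    return np.c_[p[0]+c*L[:,0]-s*L[:,1],p[1]+s*L[:,0]+c*L[:,1],L[:,2]]
E
python3 - <<'E'
from h import *
u=lambda x0,y0,x,y:np.array([x0+(x+.5)/4-.5,y0+(y+.5)/4-.5])
T=lambda x,y:u(230,195,x,y); S=lambda x,y:u(315,245,x,y)
pt={'anvil':(T(207,406-300),S(197,152)),'c+':(T(130,290),S(180,22)),'c-':(T(291,283),S(47,65))}
for k,v in pt.items(): print(k,*tri(*v))
L=[[0,0,.05],[-.115,.05,.05],[-.115,-.05,.05]]
f=lambda p:np.concatenate([np.r_[proj('top',X)[0]-a,proj('scene',X)[0]-b] for X,(a,b) in zip(pl(p,L),pt.values())])
r=least_squares(f,[.6,.1,0]);print('press',r.x[:2],np.degrees(r.x[2]),np.round(r.fun,2))
print('hole',*tri(u(330,205,140,92),u(220,270,247,198)))
# silhouette fit of plate: masks by finder seed + low saturation
from rig import imaging,finder
M={}
for c in D:
    imaging.capture(c)
    for o in finder.outline_of(c,'toothplate'):
        m=o['pixels']; hsv=cv2.cvtColor(D[c]['frame'],cv2.COLOR_RGB2HSV)
        print(c,o['confidence'],m.sum(),np.median(hsv[m],0),np.argwhere(m).mean(0)[::-1])
        if np.median(hsv[m][:,1])<60: M.setdefault(c,m)
hx=[[.085,s*.025,z] for s in(1,-1) for z in(0,.025)]+[[-.06,s*.025,z] for s in(1,-1) for z in(0,.022)]+[[-.085,s*.025,z] for s in(1,-1) for z in(0,.003)]
def sil(c,p):
    h=cv2.convexHull(proj(c,pl(p,hx)).astype(np.float32))[:,0]
    im=np.zeros((480,640),np.uint8);cv2.fillConvexPoly(im,np.round(h*16).astype(np.int32),255,cv2.LINE_AA,4);return im/255.
H={}
for c,m in M.items():
    h=cv2.convexHull(np.argwhere(m)[:,::-1].astype(np.int32)); im=np.zeros((480,640),np.uint8);cv2.fillConvexPoly(im,h,255);H[c]=im/255.
from scipy.optimize import minimize
cost=lambda p,cs:sum(((sil(c,p)-H[c])**2).sum() for c in cs)
for cs in (list(H),)+tuple([c] for c in H):
    q=minimize(lambda p:cost((p[0],p[1],p[2]/10),cs),[.52,-.15,.35*10],method='Nelder-Mead',options=dict(initial_simplex=[[.52,-.15,3.5],[.54,-.15,3.5],[.52,-.13,3.5],[.52,-.15,5.5]]))
    p=q.x*[1,1,.1];print(cs,p[:2],np.degrees(p[2]),q.fun,'hole',pl(p,[.063,0,0]),'grip',pl(p,[-.035,0,.012]))
E
```

```text
anvil [0.60343627 0.08309157 0.05038145] [-0.52 -0.2  -0.53  0.08]
c+ [0.48981606 0.13536331 0.0468269 ] [-0.16 -0.06 -0.18  0.03]
c- [0.48852801 0.03663255 0.04557335] [-0.54 -0.18 -0.6   0.07]
press [0.60432386 0.08332957] -0.9667708423467253 [-0.62 -0.5  -0.28  0.4  -0.27 -0.41 -0.08 -0.78 -0.07 -0.48 -1.07 -1.05]
hole [ 0.58457486 -0.12831597  0.00140152] [-0.62 -0.15 -0.58  0.05]
scene 0.96 1132 [ 42.   9. 119.] [266.12632509 305.83038869]
scene 0.95 1002 [142.  155.  130.5] [241.97105788 251.09281437]
scene 0.67 1248 [142. 154. 120.] [172.78365385 278.7900641 ]
top 0.7 1173 [141. 135. 140.] [374.00767263 333.39641944]
top 0.68 1242 [142. 136. 139.] [456.9057971  315.67552335]
top 0.67 1230 [ 10.   8. 147.] [376.99674797 248.65772358]
top 0.42 245 [ 18. 134. 190.] [359.65714286 191.15102041]
['scene', 'top'] [ 0.5259709  -0.15419093] 23.320909911133583 224.99649365628605 hole [[ 0.58382392 -0.12925045  0.        ]] grip [[ 0.49383033 -0.16804675  0.012     ]]
['scene'] [ 0.52717124 -0.15143829] 21.792139848752313 65.15461745482507 hole [[ 0.58566906 -0.12805014  0.        ]] grip [[ 0.49467245 -0.1644317   0.012     ]]
['top'] [ 0.52398042 -0.15644653] 24.468672020746506 77.27295655517108 hole [[ 0.58132225 -0.13035221  0.        ]] grip [[ 0.49212384 -0.17094338  0.012     ]]
```

```bash
cat >> h.py <<'E'
from scipy.spatial.transform import Rotation as Ro
def row(tgt,yaw,s=None):
    from rig import bot
    s=s or bot.read_state(); R=np.array(s['tcp_rot']); y=np.radians(yaw)
    G=np.array([[np.cos(y),np.sin(y),0],[np.sin(y),-np.cos(y),0],[0,0,-1]])
    print('t',s['time_s'],'pos',np.round(s['position'],4),'yaw',np.round(np.degrees(np.arctan2(R[1,0],R[0,0])),2),'F',np.round(s['force'],1),'M',np.round(s['moment'],2),'op',round(s['opening']*87,1),'g',s['grasp_force'])
    print('row',np.round(R.T@(np.array(tgt)-s['position']),4),np.round(Ro.from_matrix(R.T@G).as_rotvec(True),2))
E
python3 -c "
from h import *
row([.494,-.168,.12],23.3)"
```

```text
t 1.1 pos [ 0.1412 -0.6088  0.2395] yaw 13.05 F [-0.3 -0.5  0.4] M [ 0.04 -0.05 -0.07] op 87.1 g 0.0
row [ 0.4433 -0.3497  0.1196] [ -0.     0.   -10.25]
```

Units first: shifts go in shares of 0.5 m and turns go in shares of 360 degrees. So 0.24 m / 0.5 = 0.48, -0.168 m / 0.5 = -0.336, -8 degrees / 360 = -0.0222.

>>> {"method": "play_rows", "body": {
  "motion": [
    [[0.06,-0.048,0,0,0,-0.0028],[0.12,-0.096,0,0,0,-0.0056],[0.18,-0.144,0,0,0,-0.0083],[0.24,-0.192,0,0,0,-0.0111],[0.3,-0.24,0,0,0,-0.0139],[0.36,-0.288,0,0,0,-0.0167],[0.42,-0.336,0,0,0,-0.0194],[0.48,-0.38,0,0,0,-0.0222]]
  ],
  "fingers": 0.087
}}

```text
time_s: 1.77
position: [0.3328, -0.3677, 0.2398]
tcp_rot: [[0.933, 0.36, 0.0], [0.36, -0.933, 0.0], [0.0, 0.0, -1.0]]
force: [0.0, -0.4, 0.3]
opening: 0.997
grasp_force: 0.0
```

```bash
python3 -c "
from h import *
row([.494,-.168,.10],23.3)"
```

```text
t 1.7667 pos [ 0.3328 -0.3677  0.2398] yaw 21.08 F [ 0.  -0.4  0.3] M [-0.02 -0.07 -0.06] op 86.7 g 0.0
row [ 0.2222 -0.1284  0.1398] [ 0.   -0.01 -2.22]
```

To row units: 0.222 m / 0.5 = 0.444, 0.07 m / 0.5 = 0.14, -2.2 degrees / 360 = -0.0061.

>>> {"method": "play_rows", "body": {
  "motion": [
    [[0.07,-0.04,0.016,0,0,-0.0028],[0.14,-0.08,0.05,0,0,-0.0056],[0.21,-0.12,0.09,0,0,-0.0061],[0.28,-0.16,0.13,0,0,-0.0061],[0.34,-0.2,0.17,0,0,-0.0061],[0.4,-0.234,0.21,0,0,-0.0061],[0.444,-0.256,0.25,0,0,-0.0061],[0.444,-0.256,0.28,0,0,-0.0061]]
  ]
}}

```text
time_s: 2.43
position: [0.4959, -0.1663, 0.098]
tcp_rot: [[0.917, 0.399, 0.001], [0.399, -0.917, 0.001], [0.001, -0.0, -1.0]]
force: [-0.1, 0.5, 0.1]
opening: 1.001
grasp_force: 0.0
```

Run:
```python
from h import *
from rig import imaging
row([.494,-.168,.021],23.3)
f=lambda n,x,y:cv2.resize(imaging.capture(n)['frame'][y:y+120,x:x+100,::-1],(400,480),interpolation=cv2.INTER_CUBIC)
cv2.imwrite('pics/pre.png',np.hstack([f('top',330,190),f('scene',210,240)]))
```

```text
t 2.4333 pos [ 0.4959 -0.1663  0.098 ] yaw 23.54 F [-0.1  0.5  0.1] M [-0.03  0.02 -0.01] op 87.1 g 0.0
row [-0.0026  0.0008  0.077 ] [-0.02 -0.08  0.24]
```

View pics/pre.png

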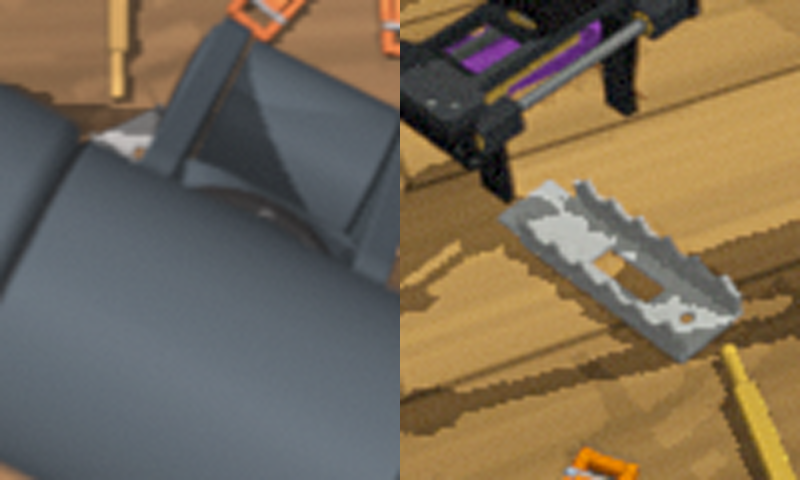

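The top view is blocked by the arm. In the scene view the fingers hover astride the plate, with the hole at crop (687,318). I'll descend now.

To row units: 0.077 m / 0.5 = 0.154, 0.075 m / 0.5 = 0.15, 0.2 degrees / 360 = 0.0006.

>>> {"method": "play_rows", "body": {
  "motion": [
    [[-0.004,0.002,0.03,0,0,0],[-0.005,0.002,0.066,0,0,0.0006],[-0.005,0.002,0.1,0,0,0.0006],[-0.005,0.002,0.124,0,0,0.0006],[-0.005,0.002,0.14,0,0,0.0006],[-0.005,0.002,0.15,0,0,0.0006],[-0.005,0.002,0.154,0,0,0.0006],[-0.005,0.002,0.154,0,0,0.0006]]
  ]
}}

```text
time_s: 3.2
position: [0.4915, -0.1728, 0.0229]
tcp_rot: [[0.92, 0.391, 0.0], [0.391, -0.92, -0.0], [0.0, 0.0, -1.0]]
force: [-0.4, -0.8, 0.9]
opening: 1.0
grasp_force: 0.0
```

>>> {"method": "play_rows", "body": {
  "motion": [
    [[0,0,0,0,0,0],[0,0,0,0,0,0],[0,0,0,0,0,0],[0,0,0,0,0,0],[0,0,0,0,0,0],[0,0,0,0,0,0],[0,0,0,0,0,0],[0,0,0,0,0,0]]
  ],
  "fingers": 0.03
}}

```text
time_s: 3.87
position: [0.4905, -0.1713, 0.0226]
tcp_rot: [[0.92, 0.392, -0.002], [0.392, -0.92, 0.002], [-0.001, -0.002, -1.0]]
force: [-0.7, 2.3, 3.3]
opening: 0.571
grasp_force: 29.9
```

```bash
python3 -c "
from h import *
row([.494,-.168,.021],23.3)"
```

```text
t 3.8667 pos [ 0.4905 -0.1713  0.0226] yaw 23.07 F [-0.7  2.3  3.3] M [0.61 0.23 0.11] op 49.7 g 29.850799880398938
row [ 0.0046 -0.0017  0.0016] [-0.13  0.07 -0.23]
```

```bash
python3 -c "
from h import *
row([.451,.086,.12],-1)"
```

```text
t 3.8667 pos [ 0.4905 -0.1713  0.0226] yaw 23.07 F [-0.7  2.3  3.3] M [0.61 0.23 0.11] op 49.7 g 29.850799880398938
row [ 0.0644 -0.2524 -0.0969] [-0.11  0.1  24.07]
```

To row units: -0.1 m / 0.5 = -0.2, -0.096 m / 0.5 = -0.192.

>>> {"method": "play_rows", "body": {
  "motion": [
    [[0,0,-0.012,0,0,0],[0,0,-0.036,0,0,0],[0,0,-0.072,0,0,0],[0,0,-0.112,0,0,0],[0,0,-0.15,0,0,0],[0,0,-0.176,0,0,0],[0,0,-0.192,0,0,0],[0,0,-0.2,0,0,0]]
  ]
}}

```text
time_s: 4.53
position: [0.4919, -0.1727, 0.1236]
tcp_rot: [[0.92, 0.392, 0.002], [0.392, -0.92, -0.001], [0.001, 0.002, -1.0]]
force: [0.5, -0.0, -2.8]
opening: 0.572
grasp_force: 29.8
```

```bash
python3 -c "
from h import *
row([.451,.086,.12],-1)"
```

```text
t 4.5333 pos [ 0.4919 -0.1727  0.1236] yaw 23.05 F [ 0.5 -0.  -2.8] M [-0.11  0.09 -0.02] op 49.7 g 29.81883466243744
row [ 0.0637 -0.2541  0.0032] [ 0.1  -0.09 24.05]
```

To row units: -0.24 m / 0.5 = -0.48, 0.02 m / 0.5 = 0.04, 24 degrees / 360 = 0.0667.

>>> {"method": "play_rows", "body": {
  "motion": [
    [[0.008,-0.03,0,0,0,0.0056],[0.024,-0.09,0,0,0,0.0139],[0.04,-0.16,0,0,0,0.0222],[0.058,-0.23,0,0,0,0.0333],[0.076,-0.3,0,0,0,0.0444],[0.094,-0.37,0,0,0,0.0556],[0.11,-0.43,0,0,0,0.0639],[0.12,-0.48,0,0,0,0.0667]]
  ]
}}

```text
time_s: 5.2
position: [0.4514, 0.0742, 0.1219]
tcp_rot: [[1.0, -0.018, -0.002], [-0.018, -1.0, 0.0], [-0.002, -0.0, -1.0]]
force: [0.9, 0.5, -4.3]
opening: 0.574
grasp_force: 29.8
```

>>> {"method": "play_rows", "body": {
  "motion": [
    [[0,0,0,0,0,0],[0,0,0,0,0,0],[0,0,0,0,0,0]]
  ]
}}

```text
time_s: 5.45
position: [0.4528, 0.0719, 0.1222]
tcp_rot: [[1.0, -0.016, -0.0], [-0.016, -1.0, -0.0], [-0.0, 0.0, -1.0]]
force: [0.3, 0.5, -3.3]
opening: 0.575
grasp_force: 29.8
```

Run:
```python
from h import *
from rig import imaging
row([.451,.086,.09],-1)
f=lambda n,x,y:cv2.resize(imaging.capture(n)['frame'][y:y+120,x:x+100,::-1],(400,480),interpolation=cv2.INTER_CUBIC)
cv2.imwrite('pics/st1.png',np.hstack([f('top',230,180),f('scene',300,210)]))
```

```text
t 5.45 pos [0.4528 0.0719 0.1222] yaw -0.9 F [ 0.3  0.5 -3.3] M [-0.01  0.21  0.04] op 50.1 g 29.817946068942547
row [-0.002  -0.0141  0.0322] [0.02 0.01 0.1 ]
```

View pics/st1.png

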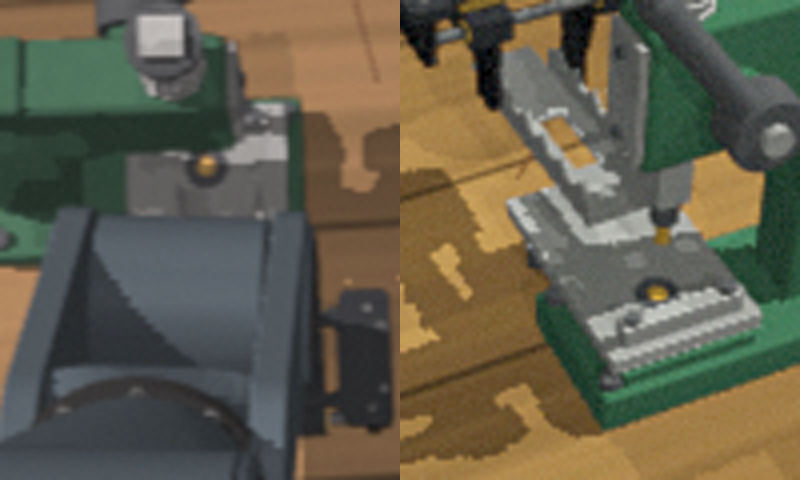

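The scene view shows the plate level above the table, hole end towards the ram, with the anvil at crop (657,292). I'll shift it left and lower to just above the table.

To row units: 0.043 m / 0.5 = 0.086, 0.04 m / 0.5 = 0.08.

>>> {"method": "play_rows", "body": {
  "motion": [
    [[-0.002,-0.01,0.004,0,0,0],[-0.004,-0.02,0.016,0,0,0],[-0.004,-0.026,0.036,0,0,0],[-0.004,-0.028,0.054,0,0,0],[-0.004,-0.028,0.07,0,0,0],[-0.004,-0.028,0.08,0,0,0],[-0.004,-0.028,0.086,0,0,0],[-0.004,-0.028,0.086,0,0,0]]
  ]
}}

```text
time_s: 6.22
position: [0.4505, 0.086, 0.0787]
tcp_rot: [[1.0, -0.017, -0.002], [-0.017, -1.0, 0.0], [-0.002, -0.0, -1.0]]
force: [-0.7, 0.1, -3.1]
opening: 0.574
grasp_force: 29.8
```

Run:
```python
from h import *
from rig import imaging
row([.451,.086,.0746],-1)
f=lambda n,x,y:cv2.resize(imaging.capture(n)['frame'][y:y+75,x:x+100,::-1],(800,600),interpolation=cv2.INTER_CUBIC)
cv2.imwrite('pics/st2.png',f('scene',313,235))
```

```text
t 6.2167 pos [0.4505 0.086  0.0787] yaw -0.96 F [-0.7  0.1 -3.1] M [0.01 0.16 0.02] op 49.9 g 29.818926164880395
row [ 0.0005 -0.      0.0041] [-0.    0.09  0.04]
```

View pics/st2.png

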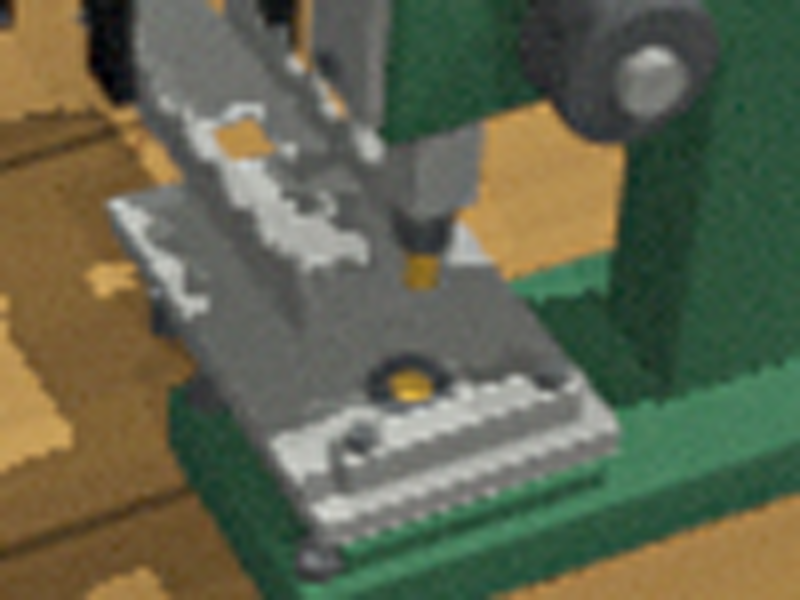

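Run:
```python
from h import *
cr=lambda P:np.round(((proj('scene',P)-[313,235]+.5)*8-.5),0).tolist()
p=np.array([.6039,.0832,np.radians(-1)])
print('anvil',cr(pl(p,[0,0,.05])),'table',cr(pl(p,[[-.115,-.05,.05],[.04,-.05,.05],[.04,.05,.05],[-.115,.05,.05]])),'fencefoot',cr(pl(p,[[.022,-.04,.05],[.022,.04,.05]])),'fencetop',cr(pl(p,[[.022,-.04,.066],[.022,.04,.066],[.034,-.04,.066],[.034,.04,.066]])))
t=np.array([.4505,.086,np.radians(-.96)]); z=.0787-.0226
print('plate',cr(pl(t,[[.125,-.025,z],[.125,.025,z],[.103,0,z+.003],[.125,-.025,z+.024]])),'nose',cr(pl(p,[0,0,.095])))
print('px per mm along y',np.diff(proj('scene',pl(p,[[0,0,.05],[0,.01,.05],[.01,0,.05]])),axis=0)*.8)
```

```text
anvil [[407.0, 387.0]] table [[101.0, 201.0], [321.0, 526.0], [617.0, 424.0], [375.0, 118.0]] fencefoot [[324.0, 475.0], [558.0, 395.0]] fencetop [[326.0, 437.0], [563.0, 358.0], [345.0, 464.0], [583.0, 384.0]]
plate [[293.0, 336.0], [436.0, 290.0], [333.0, 262.0], [296.0, 280.0]] nose [[416.0, 280.0]]
px per mm along y [[ 2.89029096 -0.96276747]
 [-1.31529321  3.10962716]]
```

To row units: 0.005 m / 0.5 = 0.01, 0.0045 m / 0.5 = 0.009.

>>> {"method": "play_rows", "body": {
  "motion": [
    [[0,0.002,0.004,0,0,0],[0,0.002,0.007,0,0,0],[0,0.002,0.009,0,0,0],[0,0.002,0.01,0,0,0],[0,0.002,0.01,0,0,0]]
  ]
}}

```text
time_s: 6.68
position: [0.4508, 0.0851, 0.0746]
tcp_rot: [[1.0, -0.017, 0.0], [-0.017, -1.0, 0.0], [0.0, -0.0, -1.0]]
force: [-0.3, -0.6, -3.4]
opening: 0.573
grasp_force: 29.8
```

>>> {"method": "play_rows", "body": {
  "motion": [
    [[0,0,0.001,0,0,0],[0,0,0.002,0,0,0],[0,0,0.002,0,0,0]]
  ]
}}

```text
time_s: 6.93
position: [0.4509, 0.0851, 0.0736]
tcp_rot: [[1.0, -0.017, 0.0], [-0.017, -1.0, -0.0], [0.0, -0.0, -1.0]]
force: [-0.0, -0.1, -3.6]
opening: 0.572
grasp_force: 29.8
```

To row units: 0.001 m / 0.5 = 0.002, 0.0005 m / 0.5 = 0.001.

>>> {"method": "play_rows", "body": {
  "motion": [
    [[0,0,0.001,0,0,0],[0,0,0.002,0,0,0],[0,0,0.002,0,0,0]]
  ]
}}

```text
time_s: 7.18
position: [0.4509, 0.0851, 0.0727]
tcp_rot: [[1.0, -0.017, 0.0], [-0.017, -1.0, 0.0], [0.0, -0.0, -1.0]]
force: [-1.4, -0.3, -0.6]
opening: 0.568
grasp_force: 29.8
```

To row units: 0.0005 m / 0.5 = 0.001.

>>> {"method": "play_rows", "body": {
  "motion": [
    [[0,0,0.001,0,0,0],[0,0,0.001,0,0,0]]
  ]
}}

```text
time_s: 7.35
position: [0.4508, 0.0851, 0.0723]
tcp_rot: [[1.0, -0.017, 0.0], [-0.017, -1.0, -0.0], [0.0, -0.0, -1.0]]
force: [-1.1, 0.6, 4.0]
opening: 0.573
grasp_force: 29.8
```

To row units: 0.022 m / 0.5 = 0.044, 0.017 m / 0.5 = 0.034.

>>> {"method": "play_rows", "body": {
  "motion": [
    [[0.004,0,-0.0004,0,0,0],[0.01,0,-0.0004,0,0,0],[0.018,0,-0.0004,0,0,0],[0.026,0,-0.0004,0,0,0],[0.034,0,-0.0004,0,0,0],[0.04,0,-0.0004,0,0,0],[0.044,0,-0.0004,0,0,0],[0.044,0,-0.0004,0,0,0]]
  ]
}}

```text
time_s: 8.02
position: [0.474, 0.0847, 0.0726]
tcp_rot: [[1.0, -0.017, 0.001], [-0.017, -1.0, 0.0], [0.001, -0.0, -1.0]]
force: [-2.2, 0.2, 4.8]
opening: 0.575
grasp_force: 29.8
```

To row units: 0.02 m / 0.5 = 0.04, 0.017 m / 0.5 = 0.034.

>>> {"method": "play_rows", "body": {
  "motion": [
    [[0.004,0,0,0,0,0],[0.01,0,0,0,0,0],[0.018,0,0,0,0,0],[0.026,0,0,0,0,0],[0.034,0,0,0,0,0],[0.038,0,0,0,0,0],[0.04,0,0,0,0,0],[0.04,0,0,0,0,0]]
  ]
}}

```text
time_s: 8.68
position: [0.4936, 0.0845, 0.0726]
tcp_rot: [[1.0, -0.017, 0.001], [-0.017, -1.0, 0.0], [0.001, -0.0, -1.0]]
force: [-1.5, -0.2, 5.3]
opening: 0.572
grasp_force: 29.8
```

Run:
```python
from h import *
from rig import imaging
row([.5,.085,.0723],-1)
f=lambda n,x,y:cv2.resize(imaging.capture(n)['frame'][y:y+75,x:x+100,::-1],(800,600),interpolation=cv2.INTER_CUBIC)
cv2.imwrite('pics/st3.png',f('scene',313,235))
cr=lambda P:np.round(((proj('scene',P)-[313,235]+.5)*8-.5),0).tolist()
```

```text
t 8.6833 pos [0.4936 0.0845 0.0726] yaw -0.95 F [-1.5 -0.2  5.3] M [0.22 0.37 0.07] op 49.8 g 29.832205236889422
row [ 0.0064 -0.0007  0.0003] [-0.   -0.04  0.05]
```

View pics/st3.png

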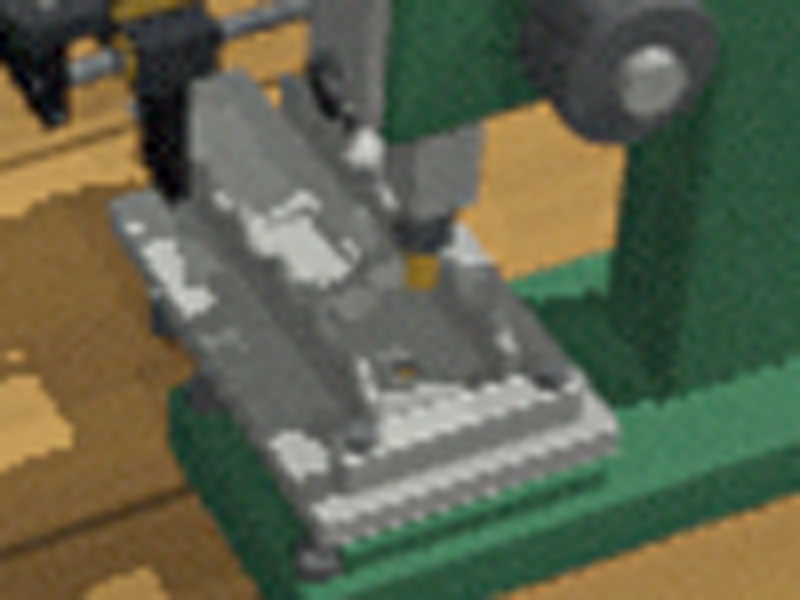

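The hole is visible at crop (405,370), just short of the anvil centre at (410,385). It is centred in y, with about 3.7 mm left to go in x. Creeping to the fence.

To row units: 0.003 m / 0.5 = 0.006, 0.0028 m / 0.5 = 0.0056.

>>> {"method": "play_rows", "body": {
  "motion": [
    [[0.001,0,0,0,0,0],[0.002,0,0,0,0,0],[0.003,0,0,0,0,0],[0.004,0,0,0,0,0],[0.005,0,0,0,0,0],[0.0056,0,0,0,0,0],[0.006,0,0,0,0,0]]
  ]
}}

```text
time_s: 9.32
position: [0.4959, 0.0844, 0.0726]
tcp_rot: [[1.0, -0.017, -0.0], [-0.017, -1.0, 0.0], [-0.0, -0.0, -1.0]]
force: [-2.9, 1.1, 7.2]
opening: 0.572
grasp_force: 29.8
```

To row units: 0.0006 m / 0.5 = 0.0012, 0.0003 m / 0.5 = 0.0006.

>>> {"method": "play_rows", "body": {
  "motion": [
    [[0.0006,0,0,0,0,0],[0.0012,0,0,0,0,0],[0.0012,0,0,0,0,0]]
  ]
}}

```text
time_s: 9.57
position: [0.4966, 0.0845, 0.0726]
tcp_rot: [[1.0, -0.016, -0.0], [-0.016, -1.0, 0.0], [-0.0, -0.0, -1.0]]
force: [-2.1, -0.1, 7.7]
opening: 0.571
grasp_force: 29.8
```

To row units: 0.0008 m / 0.5 = 0.0016, -0.0004 m / 0.5 = -0.0008.

>>> {"method": "play_rows", "body": {
  "motion": [
    [[0.0008,0,-0.0004,0,0,0],[0.0016,0,-0.0008,0,0,0],[0.0016,0,-0.0008,0,0,0]]
  ]
}}

```text
time_s: 9.82
position: [0.4979, 0.0844, 0.0727]
tcp_rot: [[1.0, -0.017, 0.001], [-0.017, -1.0, 0.0], [0.001, -0.0, -1.0]]
force: [-1.8, 0.4, 2.7]
opening: 0.576
grasp_force: 29.8
```

To row units: 0.0008 m / 0.5 = 0.0016, 0.0004 m / 0.5 = 0.0008.

>>> {"method": "play_rows", "body": {
  "motion": [
    [[0.0008,0,0,0,0,0],[0.0016,0,0,0,0,0],[0.0016,0,0,0,0,0]]
  ]
}}

```text
time_s: 10.07
position: [0.498, 0.0843, 0.0727]
tcp_rot: [[1.0, -0.016, -0.0], [-0.016, -1.0, 0.0], [-0.0, -0.0, -1.0]]
force: [-1.9, 0.6, 3.3]
opening: 0.573
grasp_force: 29.8
```

To row units: 0.0006 m / 0.5 = 0.0012, 0.0004 m / 0.5 = 0.0008.

>>> {"method": "play_rows", "body": {
  "motion": [
    [[0.0008,0,0,0,0,0],[0.0012,0,0,0,0,0],[0.0012,0,0,0,0,0]]
  ]
}}

```text
time_s: 10.32
position: [0.4986, 0.0843, 0.0726]
tcp_rot: [[1.0, -0.017, 0.0], [-0.017, -1.0, 0.0], [0.0, -0.0, -1.0]]
force: [-1.5, 0.4, 3.9]
opening: 0.57
grasp_force: 29.8
```

To row units: 0.0006 m / 0.5 = 0.0012, 0.0004 m / 0.5 = 0.0008.

>>> {"method": "play_rows", "body": {
  "motion": [
    [[0.0008,0,0,0,0,0],[0.0012,0,0,0,0,0],[0.0012,0,0,0,0,0]]
  ]
}}

```text
time_s: 10.57
position: [0.4991, 0.0843, 0.0726]
tcp_rot: [[1.0, -0.017, -0.0], [-0.017, -1.0, 0.0], [-0.0, -0.0, -1.0]]
force: [-2.6, -0.3, 4.8]
opening: 0.573
grasp_force: 29.8
```

To row units: 0.0006 m / 0.5 = 0.0012, 0.0004 m / 0.5 = 0.0008.

>>> {"method": "play_rows", "body": {
  "motion": [
    [[0.0008,0,0,0,0,0],[0.0012,0,0,0,0,0],[0.0012,0,0,0,0,0]]
  ]
}}

```text
time_s: 10.82
position: [0.4991, 0.0844, 0.0726]
tcp_rot: [[1.0, -0.016, -0.001], [-0.016, -1.0, 0.0], [-0.001, -0.0, -1.0]]
force: [-3.2, -1.0, 5.3]
opening: 0.572
grasp_force: 29.8
```

To row units: 0.0006 m / 0.5 = 0.0012, 0.0004 m / 0.5 = 0.0008.

>>> {"method": "play_rows", "body": {
  "motion": [
    [[0.0008,0,0,0,0,0],[0.0012,0,0,0,0,0],[0.0012,0,0,0,0,0]]
  ]
}}

```text
time_s: 11.07
position: [0.4992, 0.0843, 0.0727]
tcp_rot: [[1.0, -0.017, -0.003], [-0.017, -1.0, 0.0], [-0.003, -0.0, -1.0]]
force: [-5.2, 0.0, 5.9]
opening: 0.571
grasp_force: 29.8
```

Run:
```python
from h import *
from rig import imaging
row([.5,.085,.0723],-1)
f=lambda n,x,y:cv2.resize(imaging.capture(n)['frame'][y:y+45,x:x+60,::-1],(800,600),interpolation=cv2.INTER_CUBIC)
cv2.imwrite('pics/st4.png',f('scene',340,255))
```

```text
t 11.0667 pos [0.4992 0.0843 0.0727] yaw -0.95 F [-5.2  0.   5.9] M [0.19 0.71 0.06] op 49.6 g 29.811767293140292
row [ 0.0008 -0.0007  0.0003] [-0.    0.15  0.05]
```

View pics/st4.png

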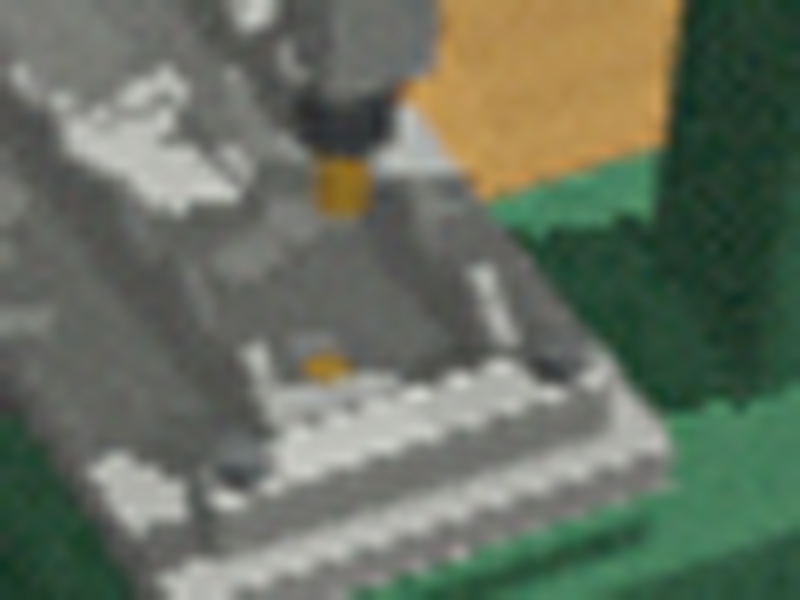

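The anvil brass now fills the hole at crop (325,368). The plate has stopped at x = 0.4992 and the force is rising, so it is touching the fence. Building up the push.

>>> {"method": "play_rows", "body": {
  "motion": [
    [[0.0006,0,0,0,0,0],[0.0012,0,0,0,0,0],[0.0018,0,-0.0002,0,0,0],[0.0024,0,-0.0004,0,0,0],[0.0024,0,-0.0004,0,0,0],[0.0024,0,-0.0004,0,0,0]]
  ]
}}

```text
time_s: 11.62
position: [0.4992, 0.0844, 0.0726]
tcp_rot: [[1.0, -0.017, -0.005], [-0.017, -1.0, 0.0], [-0.005, -0.0, -1.0]]
force: [-5.4, 0.3, 6.9]
opening: 0.571
grasp_force: 29.8
```

```bash
python3 -c "
from h import *
row([.5,.085,.0723],-1)"
```

```text
t 11.6167 pos [0.4992 0.0844 0.0726] yaw -0.95 F [-5.4  0.3  6.9] M [ 0.16  0.84 -0.06] op 49.7 g 29.797396576032043
row [ 0.0008 -0.0006  0.0003] [-0.    0.29  0.05]
```

```bash
cat > avg.py <<'E'
from h import *
from rig import bot,imaging
F=[];
for i in range(10):
    imaging.capture('scene'); s=bot.read_state(); F.append(np.r_[s['force'],s['moment'],s['position']*1])
F=np.array(F);print(s['time_s'],np.round(F.mean(0),4),'sd',np.round(F.std(0),2)[:6]); row(s['position'],-.95,s)
E
python3 avg.py
```

```text
12.1167 [-5.5787e+00 -4.8200e-01  6.3599e+00  1.3550e-01  8.7020e-01  2.2000e-03
  4.9930e-01  8.4400e-02  7.2600e-02] sd [0.44 0.52 0.7  0.03 0.03 0.03]
t 12.1167 pos [0.4993 0.0844 0.0727] yaw -0.95 F [-4.9 -0.6  4.9] M [ 0.13  0.83 -0.04] op 49.4 g 29.797662310302258
row [0. 0. 0.] [-0.    0.29  0.  ]
```

To row units: 0.002 m / 0.5 = 0.004, 0.0016 m / 0.5 = 0.0032.

>>> {"method": "play_rows", "body": {
  "motion": [
    [[0.0008,0,0,0,0,0],[0.0016,0,0,0,0,0],[0.0024,0,-0.0002,0,0,0],[0.0032,0,-0.0004,0,0,0],[0.004,0,-0.0004,0,0,0],[0.004,0,-0.0004,0,0,0]]
  ]
}}

```text
time_s: 12.62
position: [0.4993, 0.0844, 0.0726]
tcp_rot: [[1.0, -0.017, -0.009], [-0.017, -1.0, 0.0], [-0.009, -0.0, -1.0]]
force: [-9.1, -0.8, 7.5]
opening: 0.573
grasp_force: 29.8
```

```bash
python3 avg.py
```

```text
13.1167 [-7.9916 -1.3902  7.7163  0.1079  1.2482 -0.0475  0.4993  0.0844  0.0726] sd [0.37 0.52 0.46 0.03 0.03 0.03]
t 13.1167 pos [0.4994 0.0844 0.0726] yaw -0.95 F [-7.8 -1.2  7.5] M [ 0.1   1.3  -0.02] op 49.6 g 29.77458307519555
row [0. 0. 0.] [-0.01  0.52 -0.  ]
```

To row units: 0.002 m / 0.5 = 0.004, 0.0015 m / 0.5 = 0.003, 0.5 degrees / 360 = 0.0014.

>>> {"method": "play_rows", "body": {
  "motion": [
    [[0.001,0,0,0,0.0003,0],[0.002,0,0,0,0.0006,0],[0.003,0,0,0,0.0008,0],[0.004,0,0,0,0.0011,0],[0.004,0,0,0,0.0014,0],[0.004,0,0,0,0.0014,0],[0.004,0,0,0,0.0014,0]]
  ]
}}

```text
time_s: 13.7
position: [0.4994, 0.0844, 0.0726]
tcp_rot: [[1.0, -0.016, -0.005], [-0.016, -1.0, 0.0], [-0.005, -0.0, -1.0]]
force: [-10.3, -1.0, 10.8]
opening: 0.573
grasp_force: 29.8
```

```bash
python3 avg.py
```

```text
14.2 [-11.1273  -1.5335  10.5935   0.0635   1.7791  -0.0681   0.4994   0.0844
   0.0726] sd [0.62 0.37 0.62 0.03 0.02 0.03]
t 14.2 pos [0.4993 0.0844 0.0726] yaw -0.94 F [-10.   -1.6  11.1] M [ 0.02  1.78 -0.05] op 49.6 g 29.76777912117541
row [0. 0. 0.] [-0.01  0.27  0.01]
```

To row units: 0.0013 m / 0.5 = 0.0026, 0.0012 m / 0.5 = 0.0024, 0.3 degrees / 360 = 0.0008.

>>> {"method": "play_rows", "body": {
  "motion": [
    [[0.0008,0,-0.0002,0,0.0003,0],[0.0016,0,-0.0004,0,0.0006,0],[0.0024,0,-0.0008,0,0.0008,0],[0.0026,0,-0.0012,0,0.0008,0],[0.0026,0,-0.0012,0,0.0008,0],[0.0026,0,-0.0012,0,0.0008,0]]
  ]
}}

```text
time_s: 14.7
position: [0.4994, 0.0845, 0.0726]
tcp_rot: [[1.0, -0.017, -0.002], [-0.017, -1.0, 0.0], [-0.002, -0.0, -1.0]]
force: [-12.8, -1.7, 8.6]
opening: 0.575
grasp_force: 29.8
```

```bash
python3 avg.py
```

```text
15.2 [-11.564   -1.6981   8.4948  -0.0245   1.9568  -0.1008   0.4994   0.0845
   0.0726] sd [0.39 0.46 0.58 0.02 0.02 0.04]
t 15.2 pos [0.4994 0.0845 0.0726] yaw -0.95 F [-11.4  -1.5   8.6] M [-0.03  1.89 -0.12] op 49.7 g 29.75676071830094
row [0. 0. 0.] [-0.01  0.13 -0.  ]
```

To row units: 0.001 m / 0.5 = 0.002, 0.0006 m / 0.5 = 0.0012, 0.1 degrees / 360 = 0.0003.

>>> {"method": "play_rows", "body": {
  "motion": [
    [[0.0006,0,0,0,0.0003,0],[0.0012,0,0,0,0.0003,0],[0.002,0,-0.0004,0,0.0003,0],[0.002,0,-0.0004,0,0.0003,0],[0.002,0,-0.0004,0,0.0003,0],[0.002,0,-0.0004,0,0.0003,0],[0.002,0,-0.0004,0,0.0003,0],[0.002,0,-0.0004,0,0.0003,0]]
  ]
}}

```text
time_s: 15.87
position: [0.4994, 0.0845, 0.0726]
tcp_rot: [[1.0, -0.017, -0.003], [-0.017, -1.0, 0.0], [-0.003, -0.0, -1.0]]
force: [-12.6, -0.4, 7.3]
opening: 0.573
grasp_force: 29.7
```

>>> {"method": "play_rows", "body": {
  "motion": [
    [[0,0,0,0,0,0],[0,0,0,0,0,0],[0,0,0,0,0,0],[0,0,0,0,0,0],[0,0,0,0,0,0],[0,0,0,0,0,0],[0,0,0,0,0,0],[0,0,0,0,0,0]]
  ]
}}

```text
time_s: 16.53
position: [0.4994, 0.0845, 0.0726]
tcp_rot: [[1.0, -0.017, -0.003], [-0.017, -1.0, 0.0], [-0.003, -0.0, -1.0]]
force: [-12.1, -1.7, 8.3]
opening: 0.568
grasp_force: 29.7
```

```bash
python3 avg.py
python3 - <<'E'
from h import *
from rig import imaging
f=lambda n,x,y:cv2.resize(imaging.capture(n)['frame'][y:y+75,x:x+100,::-1],(800,600),interpolation=cv2.INTER_CUBIC)
cv2.imwrite('pics/st5.png',f('scene',313,235))
E
```

```text
17.0333 [-12.6026  -1.3214   8.109   -0.0316   2.1323  -0.1494   0.4994   0.0845
   0.0726] sd [0.28 0.58 0.49 0.04 0.03 0.04]
t 17.0333 pos [0.4994 0.0845 0.0726] yaw -0.96 F [-12.6  -0.4   7.7] M [-0.04  2.08 -0.17] op 49.7 g 29.740394465625286
row [0. 0. 0.] [-0.02  0.15 -0.01]
```

View pics/st5.png

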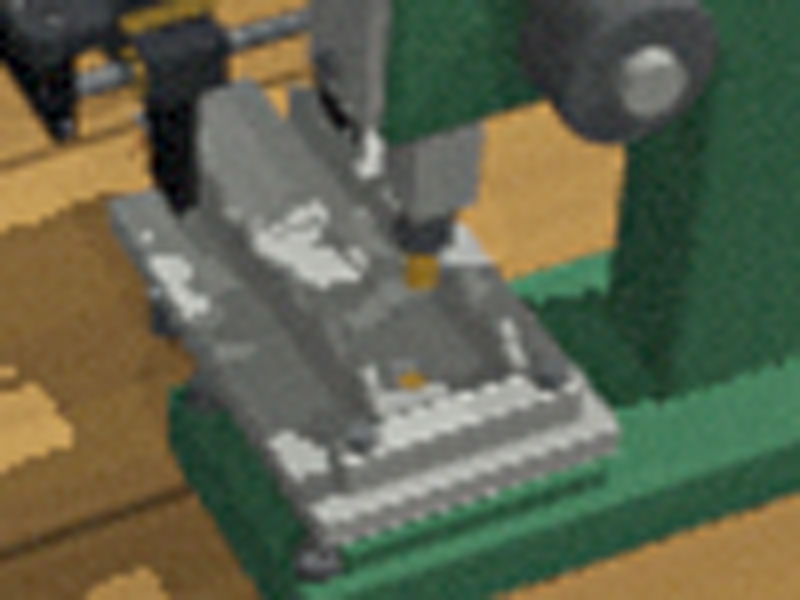

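The hole sits at crop (412,380) with brass showing through it, less than 1 mm from the anvil centre, and the push is about 12.6 N. I'll add a tiny yaw trim to even out the contact, then hold.

To row units: 0.2 degrees / 360 = 0.0006.

>>> {"method": "play_rows", "body": {
  "motion": [
    [[0,0,0,0,0,0.0003],[0,0,0,0,0,0.0006],[0,0,0,0,0,0.0006],[0,0,0,0,0,0.0006],[0,0,0,0,0,0.0006],[0,0,0,0,0,0.0006],[0,0,0,0,0,0.0006],[0,0,0,0,0,0.0006]]
  ]
}}

```text
time_s: 17.75
position: [0.4995, 0.0847, 0.0726]
tcp_rot: [[1.0, -0.02, -0.003], [-0.02, -1.0, 0.0], [-0.003, -0.0, -1.0]]
force: [-11.8, -0.9, 9.2]
opening: 0.568
grasp_force: 29.8
```

```bash
python3 avg.py
```

```text
18.25 [-1.25207e+01 -2.98100e-01  7.95680e+00  1.30900e-01  2.10760e+00
 -5.50000e-03  4.99500e-01  8.47000e-02  7.26000e-02] sd [0.49 0.4  0.49 0.03 0.02 0.05]
t 18.25 pos [0.4994 0.0847 0.0726] yaw -1.11 F [-12.3  -0.5   7.1] M [0.14 2.08 0.07] op 49.9 g 29.801089293323457
row [0. 0. 0.] [-0.02  0.15 -0.16]
```

>>> {"method": "play_rows", "body": {
  "motion": [
    [[0,0,0,0,0,0],[0,0,0,0,0,0],[0,0,0,0,0,0],[0,0,0,0,0,0],[0,0,0,0,0,0],[0,0,0,0,0,0],[0,0,0,0,0,0],[0,0,0,0,0,0]]
  ]
}}

```text
time_s: 18.92
position: [0.4995, 0.0847, 0.0726]
tcp_rot: [[1.0, -0.02, -0.003], [-0.02, -1.0, 0.0], [-0.003, -0.0, -1.0]]
force: [-12.5, -0.5, 6.7]
opening: 0.569
grasp_force: 29.8
```

>>> {"method": "play_rows", "body": {
  "motion": [
    [[0,0,0,0,0,0],[0,0,0,0,0,0],[0,0,0,0,0,0],[0,0,0,0,0,0],[0,0,0,0,0,0],[0,0,0,0,0,0],[0,0,0,0,0,0],[0,0,0,0,0,0]]
  ]
}}

```text
time_s: 19.58
position: [0.4994, 0.0847, 0.0726]
tcp_rot: [[1.0, -0.019, -0.003], [-0.019, -1.0, 0.0], [-0.003, -0.0, -1.0]]
force: [-11.5, 0.3, 7.5]
opening: 0.572
grasp_force: 29.8
```

>>> {"method": "play_rows", "body": {
  "motion": [
    [[0,0,0,0,0,0],[0,0,0,0,0,0],[0,0,0,0,0,0],[0,0,0,0,0,0],[0,0,0,0,0,0],[0,0,0,0,0,0],[0,0,0,0,0,0],[0,0,0,0,0,0]]
  ]
}}

```text
time_s: 20.25
position: [0.4995, 0.0847, 0.0727]
tcp_rot: [[1.0, -0.02, -0.003], [-0.02, -1.0, 0.0], [-0.003, -0.0, -1.0]]
force: [-12.5, -0.8, 7.9]
opening: 0.569
grasp_force: 29.8
```

>>> {"method": "play_rows", "body": {
  "motion": [
    [[0,0,0,0,0,0],[0,0,0,0,0,0],[0,0,0,0,0,0],[0,0,0,0,0,0],[0,0,0,0,0,0],[0,0,0,0,0,0],[0,0,0,0,0,0],[0,0,0,0,0,0]]
  ]
}}

```text
time_s: 20.92
position: [0.4994, 0.0847, 0.0726]
tcp_rot: [[1.0, -0.02, -0.003], [-0.02, -1.0, 0.0], [-0.003, -0.0, -1.0]]
force: [-12.5, -0.8, 7.2]
opening: 0.575
grasp_force: 29.8
```

```bash
python3 avg.py; python3 -c "
from rig import bot
print(bot.hand_in())"
```

```text
21.4167 [-1.23452e+01 -8.95200e-01  8.08820e+00  1.36400e-01  2.11020e+00
 -3.70000e-03  4.99500e-01  8.47000e-02  7.26000e-02] sd [0.38 0.52 0.31 0.03 0.02 0.02]
t 21.4167 pos [0.4995 0.0847 0.0726] yaw -1.12 F [-12.1  -1.6   8.1] M [0.09 2.12 0.02] op 49.5 g 29.80111163109541
row [0. 0. 0.] [-0.02  0.14 -0.17]
the job is handed in; nothing more can be done
None
```

The steel toothplate is teeth up on the press table, its hole end against the fence and the rivet hole within about 1 mm of the anvil centre; it was held for over 5 s at about 12 N (wrist reading) and handed in at 21.4 s, still gripped and pressed there.

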